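# Move the hanging caddy to the drying bay rail

### The job

Move the little white cutlery caddy from the rail of the green stand to the rail of the blue drying bay. Lift it over the bump and the end stop to get it off its rail, stand it upright on the cork mat and let go so that you can take it again the other way round its grip, then thread it onto the bay's rail, over that rail's end stop and past its bump, and leave it hanging there, straight and still, between the bump and the back post. Do not tip the caddy over, and leave the little dropper bottle and the spice jar alone.

Things in the scene. Friction and masses are not known exactly. Their poses are not given: they have to be found in the camera images.
- caddy: Loose white open cup 40 (x) by 46 (y) by 55 mm high under a steel stirrup, with a wooden grip on top; 162 mm high in all, 0.11 to 0.23 kg. Origin: centre of its underside; z up, x along the rail it hangs on (either way round will do in the end). At first it hangs square on the green stand, underside 20 mm above the worktop, cup 3 to 7 mm from the back plate.
- caddy_eye (a point): Middle of the underside of the stirrup's crosspiece, 118 mm above the caddy's origin; rests on the rail's top when hanging. The closed eye below it is 36 mm wide (y) and 63 mm high (z = 55 to 118 mm). Uprights at y = +-18 to +-23 mm and the crosspiece (z = 118 to 126 mm) are 16 mm wide in x.
- caddy_grip (a point): Point in the brown wooden grip block, 150 mm above the caddy's origin, good for the TCP. The block is 24 mm in x, 42 mm in y, z = 126 to 162 mm. On the green stand there is no room for a finger between it and the back plate: pinch it there across the rail (along y). In the bay the cheeks leave room only to pinch it along the rail (along x).
- store_stand: Fixed stand with green back plate, where the caddy hangs at first; the stands may have swapped sides. Origin on the worktop, z up, -x towards the rail's free end. Wooden base 10 mm thick, x = -75 to 85, y +-50 mm. Flat steel rail along x at y = 0, 14 mm wide, 8 mm thick, top at z = 138 mm. Back plate x = 70 to 80 mm, 40 mm wide, up to z = 195 mm.
- store_stand_tip (a point): Free end of the green stand's rail, outer face of the end stop (stand x = -56.5 mm), at the height of the rail's top. Axes as the stand's. The stop is 6 mm thick and rises 14 mm above the rail's top (z = 152). A bump on the rail at stand x = -14 to -6 mm rises 6 mm.
- bay_stand: Fixed blue drying bay, the caddy's goal. Origin, axes, base, rail, bump and end stop as on the green stand (-x towards the rail's free end, rail top z = 138 mm). Back post x = 70 to 80 mm, only up to z = 138. Two blue side cheeks, inner faces at y = +-35 mm, 8 mm thick, x = -45 to 70 mm, up to z = 188 mm.
- bay_stand_park (a point): Top of the bay's rail, midway in the parking place between bump and back post (x = 26 mm in the bay stand's frame). Axes as the bay stand's. Here belongs the caddy's eye.
- bay_stand_tip (a point): Free end of the bay's rail, outer face of the end stop (stand x = -56.5 mm), at the height of the rail's top; the stop rises 14 mm above that. Axes as the stand's.
- mat: Fixed round cork mat, 110 mm across, 6 mm thick. Origin at the centre of its underside, on the worktop.
- dropper_bottle: Loose small amber dropper bottle, 34 mm across, 102 mm high, a bystander. Origin at the centre of its underside.
- spice_jar: Loose spice jar with a mustard-coloured cap, 42 mm across, 106 mm high, a bystander. Origin at the centre of its underside.

How it is judged:
On the way:
1. the caddy is off the first rail, stands upright on the cork mat (its centre within 40 mm of the mat's centre) and the fingers have let go (horizontal distance between caddy and mat below 0.04 m and height (world z) of caddy between 0.002 and 0.01 m and angle between caddy's own z axis and vertical below 0.1 rad and contact force between the fingers and caddy below 0.2 N and linear speed of caddy below 0.03 m/s), for 0.2 s.
At the end, for the whole second after the job is handed in: The caddy hangs on the bay's rail with the rail through its eye, between bump and back post (eye within about 26 mm of the parking point along the rail), its crosspiece on the rail's top within 4 mm, upright within 0.12 rad, in line with the rail within 0.3 rad, released and at rest (x of caddy_eye in the frame of bay_stand_park between -0.026 and 0.027 m and y of caddy_eye in the frame of bay_stand_park between -0.014 and 0.014 m and z of caddy_eye in the frame of bay_stand_park between -0.004 and 0.004 m and angle between caddy's own z axis and vertical below 0.12 rad and angle between the x axis of caddy and the x axis of bay_stand, either way round below 0.3 rad and linear speed of caddy below 0.02 m/s); the robot touches nothing.
It fails at once if the caddy is tipped over (more than 0.7 rad) (angle between caddy's own z axis and vertical above 0.7 rad).
It fails at once if the dropper bottle or the spice jar is moved more than 30 mm (distance of any of dropper_bottle, spice_jar from where it was at the start of the episode above 0.03 m).
It also fails if it takes over 61 s, if anything falls off the work surface, if the arm or the gripper's body presses on something with over 40 N, if the wrist force passes 120 N, or if a joint passes its speed limit or range.

### The arm

A 7-joint arm with a two-finger parallel gripper is mounted at the origin on the work surface; the furniture and walls round the work are solid. World frame = base frame: x ahead of the robot, y to its left, z up, the work surface at z = 0. Lengths are in m, angles in rad, forces in N, time in s.
With the tool pointing down it reaches from about 0.4 to 0.875 m from the base axis. Payload 19.3 kg.
Tool frame: the origin (TCP) lies between the finger pads, 19 mm behind the fingertips; this is the grasp point; z points along the fingers, y is the line along which they close (so a half turn about z gives the same grasp; the last joint's range is limited). The gripper opens to 85 mm and grips with 20 to 120 N. Pads are 22 mm wide; open, the fingers measure 114 mm over their backs; the gripper's body (76 mm by 85 mm) begins 54 mm behind the grasp point. The pads swing forward as they close: fully open they stand 13 mm farther back than shut.
Start: joints at [-1.382, 0.521, -0.036, 1.599, 0.021, 1.021, -0.113], TCP at [0.16, 0.604, 0.25] pointing down, gripper open.
Joint ranges: [-2.91, 2.91], [-0.3, 2.13], [-1.5, 1.42], [0.17, 2.43], [-1.26, 4.41], [0.16, 1.93], [-2.52, 2.52]. Speed limits (rad/s): [1.89, 1.89, 2.39, 2.39, 3.01, 3.01, 3.01].

### API

Orientations are given as [roll, pitch, yaw] about the fixed x, y, z axes, in that order (R = Rz(yaw) Ry(pitch) Rx(roll)).
In Python, from workcell import monitor, viewer, bot gives the robot as it stands.
- The arm moves only by the tool move_arm, never from a script. Its arguments are lists of equal length, an entry for each row: "gripper": the opening, from 0 (shut) to 1 (fully open); "linear": the shift along the tool's x, y, z in cm, a list of three; "twist": the turn about the tool's z in degrees. A call has 1 to 8 rows; each row shifts and turns the commanded pose from where the row before left it, along the tool's axes as they then stand; what a row does not reach is not made up. A row lasts 1/10 s, in which the tool goes at most 50 mm and 8.59 degrees, less where a joint would pass 70% of its speed; a pose out of reach is approached as far as the arm can. A call with a gripper value outside its range is refused whole. The fingers move at their own pace and stop on an object; "squeeze" is the grip in N (left out, the last holds). Time passes only in rows, so rows that do not move let the fingers close. It gives the time, the measured TCP pose, the force, the opening and the grip force at its end, in the units of the state.
- monitor.observe(): the state, without advancing time (a new reading comes with each control period).
- viewer.grab_frame(name): name is "scene" or "top"; returns a dict with "img" (480x640x3 uint8, red, green, blue), "K" (3x3 intrinsics, pixels), "eye" and "rotation" of the camera in the world. Camera axes: x right, y up, looking along -z (the intrinsics and any distortion apply to the point x, -y, -z); pixel columns grow to the right and rows downward; lengths in m; the calibration is good to about 2 mm. A picture is of the moment at which its call begins. There is no depth.
- bot.job_done(): hands the job in; it is judged then, once.
The state is a dict: "clock": time; "qpos": joint angles; "qd": joint speeds; "joint_efforts": joint torques, N m; "position": TCP position; "tool_rot": TCP orientation; "force": force on the tool from outside, world axes, zero at the start; "moment": the same for the moment, N m; "grip_width": finger opening in m; "finger_force": force on a finger pad.
Only numpy, scipy, OpenCV 4.12 (cv2) and the standard library are available. Lean on these libraries where they do the work, as an engineer would, in place of code of your own. Each camera call takes 0.05 s, during which the arm holds its last target. There are 200 camera calls.

## Working session

There is one attempt and no reset: what is moved stays moved. The work goes in short steps, Python scripts to look and compute and a tool call to move; the robot and the scene stay as the last step left them, time stands still between calls to the robot, and variables do not carry over. Pictures are saved under pics/ and viewed, at most 10 in all, crops included, and the job is handed in when it is done.

Besides the shell and the picture viewer there is one more tool, called as a command line: name --pt "numbers of a row" for each row, then --argument value for the rest. move_arm: Moves the arm, as the interface text tells. Its arguments: {"type":"object","properties":{"gripper":{"type":"array"},"linear":{"type":"array"},"twist":{"type":"array"},"squeeze":{"type":"number"}},"required":["gripper","linear","twist"]}

```bash
mkdir -p pics; python3 - <<'E'
from workcell import monitor, viewer, bot
import cv2,numpy as np
s=monitor.observe();print(s)
for n in("scene","top"):
    f=viewer.grab_frame(n);cv2.imwrite(f"pics/{n}0.png",f["img"][:,:,::-1]);print(n,{k:np.round(v,4).tolist() for k,v in f.items() if k!="img"})
E
```

```text
{'clock': 0.0, 'qpos': array([-1.38218554,  0.52200863, -0.03635565,  1.59996196,  0.02119054,
        1.02109583, -0.11283977]), 'qd': array([-3.60129524e-04, -5.52897386e-04,  1.44832368e-04, -6.22833405e-04,
        6.49449558e-05, -2.66188997e-04,  8.60464489e-04]), 'joint_efforts': array([ 4.02791047e-04, -9.27094102e+01,  1.97985403e+00, -3.69938099e+01,
        1.79000222e-02,  8.08559242e-03, -2.46337623e-05]), 'position': array([0.15989588, 0.60389605, 0.24944524]), 'tool_rot': array([-3.14050464e+00,  5.44736736e-05,  2.88275086e+00]), 'force': array([-0.49922833,  0.52178052, -0.08240239]), 'moment': array([0.03855403, 0.01144693, 0.03422524]), 'finger_force': 0.0, 'grip_width': 0.08523511480438702}
scene {'K': [[599.5437, 0.0, 314.0323], [0.0, 599.5437, 245.7025], [0.0, 0.0, 1.0]], 'eye': [-0.2124, -0.4121, 1.2625], 'rotation': [0.6582, -0.001, -0.9649]}
top {'K': [[462.2474, 0.0, 323.7506], [0.0, 462.2474, 239.0287], [0.0, 0.0, 1.0]], 'eye': [0.3533, 0.077, 1.0946], 'rotation': [0.1672, -0.0085, -1.596]}
```

View pics/scene0.png

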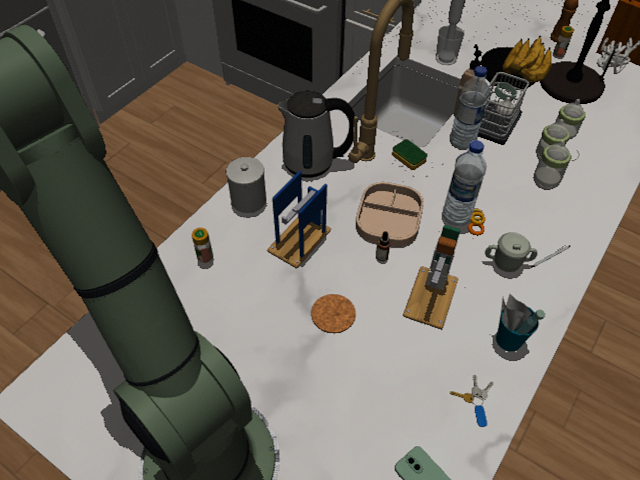

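View pics/top0.png

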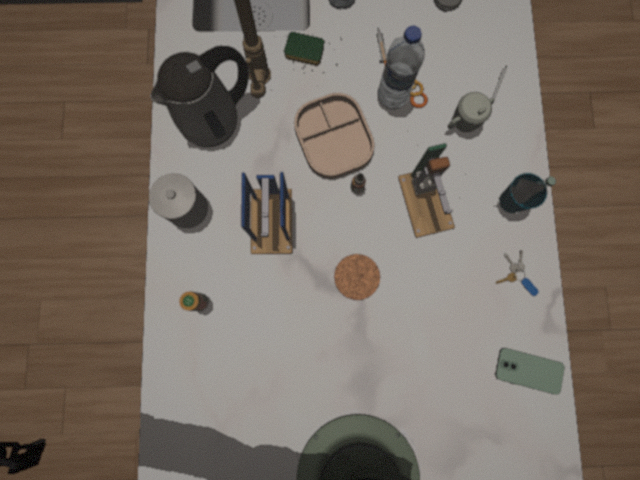

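The scene view shows the bay at about (300,220), the green stand with the caddy at (437,275), and the mat at (333,313). In the top view the bay is at (268,215), the green stand at (428,195), the mat at (357,277), the bottle at (358,183) and the jar at (192,301).

```bash
cat > h.py <<'E'
import cv2,numpy as np
from scipy.spatial.transform import Rotation as Ro
from workcell import monitor, viewer, bot
C={"scene":([[599.5437,0,314.0323],[0,599.5437,245.7025],[0,0,1]],[-.2124,-.4121,1.2625],[.6582,-.001,-.9649]),
"top":([[462.2474,0,323.7506],[0,462.2474,239.0287],[0,0,1]],[.3533,.077,1.0946],[.1672,-.0085,-1.596])}
def ray(n,uv):
    K,e,r=C[n];uv=np.atleast_2d(uv).astype(float)
    d=np.c_[uv,np.ones(len(uv))]@np.linalg.inv(K).T*[1,-1,-1]
    return np.array(e),d@Ro.from_euler("xyz",r).as_matrix().T
def onz(n,uv,z):
    e,d=ray(n,uv);return e+d*((z-e[2])/d[:,2])[:,None]
def proj(n,P):
    K,e,r=C[n];c=(np.atleast_2d(P)-e)@Ro.from_euler("xyz",r).as_matrix()*[1,-1,-1]
    p=c@np.array(K).T;return p[:,:2]/p[:,2:]
def tri(a,b):
    (e1,d1),(e2,d2)=ray("scene",a),ray("top",b);d1=d1[0];d2=d2[0]
    s=np.linalg.lstsq(np.c_[d1,-d2],e2-e1,rcond=None)[0]
    p,q=e1+s[0]*d1,e2+s[1]*d2;return (p+q)/2,np.linalg.norm(p-q)
E
python3 - <<'E'
from h import *
np.set_printoptions(precision=4,suppress=True)
for n in C: print(n,"base,tcp",proj(n,[[0,0,0],[.16,.604,.25]]))
im={n:cv2.imread(f"pics/{n}0.png") for n in C}
print("mat",tri((333,313),(357,277)))
for n in C:
    h=cv2.cvtColor(im[n],cv2.COLOR_BGR2HSV)
    m=cv2.inRange(h,(5,90,60),(25,255,255))
    roi=np.zeros_like(m)
    if n=="scene": roi[130:350,180:470]=255
    else: roi[90:320,170:500]=255
    for c in cv2.findContours(m&roi,cv2.RETR_EXTERNAL,cv2.CHAIN_APPROX_NONE)[0]:
        if cv2.contourArea(c)>60:
            M=cv2.moments(c);uv=(M["m10"]/M["m00"],M["m01"]/M["m00"]);r=cv2.minAreaRect(c)
            print(n,M["m00"],uv,onz(n,uv,.006)[0],"rect world",onz(n,cv2.boxPoints(r),.01)[:,:2].tolist())
cr=[("scene",265,170,75,100),("scene",395,225,75,110),("top",230,165,75,100),("top",390,140,75,100)]
T=[cv2.resize(im[n][y:y+75,x:x+100],(400,300),interpolation=cv2.INTER_CUBIC) for n,x,y in
 [("scene",255,170),("scene",385,228),("top",220,160),("top",380,145)]]
T[1]=cv2.resize(im["scene"][225:330,370:510],(400,300),interpolation=cv2.INTER_CUBIC)
T[0]=cv2.resize(im["scene"][165:270,230:370],(400,300),interpolation=cv2.INTER_CUBIC)
T[2]=cv2.resize(im["top"][160:265,200:340],(400,300),interpolation=cv2.INTER_CUBIC)
T[3]=cv2.resize(im["top"][140:245,355:495],(400,300),interpolation=cv2.INTER_CUBIC)
o=np.vstack([np.hstack(T[:2]),np.hstack(T[2:])])
cv2.imwrite("pics/m.png",cv2.convertScaleAbs(o,alpha=1.2,beta=10))
E
```

```text
scene base,tcp [[208.8821 460.9292]
 [ 35.1261 209.5144]]
top base,tcp [[358.3987 478.229 ]
 [ 15.7275 438.9685]]
mat (array([ 0.445 , -0.0139,  0.0009]), np.float64(0.0013083214845354908))
scene 1292.0 (332.875, 313.08320433436535) [ 0.4425 -0.0158  0.006 ] rect world [[0.37764014895095643, 0.018015932589670047], [0.4810569796751345, 0.0535131812690251], [0.5054116439451315, -0.052581255876371136], [0.4025917741565864, -0.08304338132363037]]
scene 1436.5 (428.8143636152685, 300.41443322891286) [ 0.6082 -0.1907  0.006 ] rect world [[0.5317439979327467, -0.15923527697665868], [0.6880908685067375, -0.12018108993623838], [0.708566559725044, -0.2210470431607337], [0.5533739832803105, -0.25358166937506954]]
scene 113.0 (447.07522123893807, 241.49557522123894) [ 0.8007 -0.143   0.006 ] rect world [[0.7794722369175743, -0.12476944999955636], [0.8051240846574849, -0.11799352254096007], [0.815227921267304, -0.16265799253342414], [0.7896459504831183, -0.16896821625459477]]
scene 460.0 (287.6833333333333, 249.88768115942028) [0.5359 0.1893 0.006 ] rect world [[0.5532344979114774, 0.271694849490
[... 2800 characters left out ...]
0.6868825751308497, -0.1230259690976278], [0.7120390841059453, -0.21647547314246574], [0.5585903900665576, -0.24839044630655183], [0.5346980557414147, -0.15685417744721547]]
top 168.0 (438.6488095238095, 163.32440476190476) [ 0.719  -0.2244  0.006 ] rect world [[0.7317749545939228, -0.20046833655277968], [0.7307365601416604, -0.24725631633233514], [0.702633311587489, -0.24528559923236065], [0.7036776571771408, -0.19869157301317147]]
top 208.5 (418.15667466027173, 98.90327737809751) [ 0.8893 -0.1839  0.006 ] rect world [[0.9047614651922575, -0.15871123082775784], [0.9138607783113579, -0.20126421363054342], [0.8701426559569487, -0.20762024423009262], [0.8611755767164475, -0.16531788443344214]]
```

View pics/m.png

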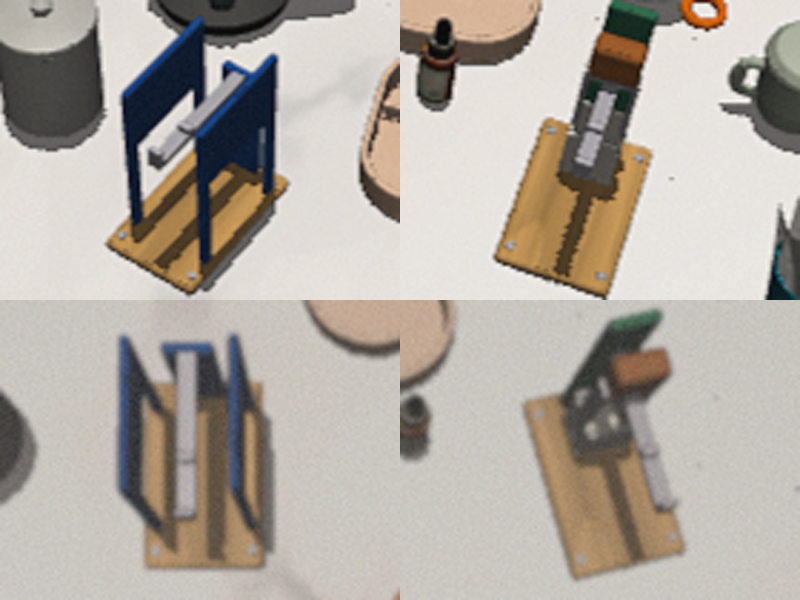

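The montage shows the bay's base, cheeks and rail clearly, with the free end towards the robot. The green stand is turned slightly, with the caddy against its plate. In the top view the rail tip is at about (264.7,236) on the bay and (590,505 in the montage) on the green stand. Next I'll check these picked points at their known heights.

```bash
python3 - <<'E'
from h import *
np.set_printoptions(precision=4,suppress=True)
def S(x,y,bay): return ((230 if bay else 370)+x/2.857-.3, (165 if bay else 225)+y/2.857-.3)
def T(x,y,bay): return ((200 if bay else 355)+x/2.857-.3, (160 if bay else 140)+(y-300)/2.857-.3)
def show(n,view,pts,z,bay):
    f=S if view=="scene" else T
    w=onz(view,[f(x,y,bay) for x,y in pts],z)[:,:2]; print(n,view,w.tolist().__repr__() if 0 else np.round(w,4).tolist(),"mean",w.mean(0).round(4))
show("bay base front corners L,R","scene",[(108,242),(195,290)],.01,1)
show("bay base front corners L,R","top",[(147,567),(263,567)],.01,1)
show("bay cheek top front L,R","scene",[(125,92),(199,131)],.188,1)
show("bay cheek top front L,R","top",[(123,490),(234,487)],.188,1)
show("bay cheek top back L,R","scene",[(200,20),(274,56)],.188,1)
show("bay cheek top back L,R","top",[(123,338),(233,336)],.188,1)
show("bay stop top","scene",[(155,152)],.152,1)
show("bay stop top","top",[(185,517)],.152,1)
show("green base front L,R","scene",[(496,257),(606,296)],.01,0)
show("green base front L,R","top",[(575,578),(685,548)],.01,0)
show("green base back L","scene",[(544,119)],.01,0)
show("green base back L","top",[(525,402)],.01,0)
show("green plate top L,R","scene",[(612,3),(657,12)],.195,0)
show("green plate top","top",[(612,330),(660,312)],.195,0)
show("grip top face 4","scene",[(602,34),(648,42),(642,62),(597,54)],.182,0)
show("grip top 4","top",[(612,360),(666,347),(670,371),(618,384)],.182,0)
show("green stop","scene",[(587,157)],.152,0)
show("green stop","top",[(662,507)],.152,0)
for v in C:
    im=cv2.imread(f"pics/{v}0.png");h=cv2.cvtColor(im,cv2.COLOR_BGR2HSV)
    x0,y0=(400,225) if v=="scene" else (425,150)
    g=h[y0:y0+35,x0:x0+65] if v=="scene" else h[y0:y0+30,x0:x0+40]
    m=((g[...,0]<15)&(g[...,1]>90)&(g[...,2]>60)); 
    for c in cv2.findContours(m.astype(np.uint8),cv2.RETR_EXTERNAL,2)[0]:
        if cv2.contourArea(c)>60: print(v,cv2.boundingRect(c),x0,y0)
    ys,xs=np.nonzero(m); V=g[...,2][m]; t=cv2.threshold(V.reshape(-1,1),0,255,cv2.THRESH_OTSU)[0]
    k=V>t; uv=(xs[k].mean()+x0,ys[k].mean()+y0); print(v,"bright face",k.sum(),len(k),t,uv,onz(v,uv,.182))
E
```

```text
bay base front corners L,R scene [[0.5046, 0.2319], [0.506, 0.1344]] mean [0.5053 0.1831]
bay base front corners L,R top [[0.5063, 0.2356], [0.504, 0.1397]] mean [0.5051 0.1877]
bay cheek top front L,R scene [[0.5378, 0.2257], [0.538, 0.1488]] mean [0.5379 0.1873]
bay cheek top front L,R top [[0.5359, 0.2264], [0.5362, 0.1489]] mean [0.536  0.1876]
bay cheek top back L,R scene [[0.6433, 0.2231], [0.6444, 0.1455]] mean [0.6438 0.1843]
bay cheek top back L,R top [[0.6462, 0.2268], [0.6459, 0.1485]] mean [0.6461 0.1877]
bay stop top scene [[0.5225, 0.1846]] mean [0.5225 0.1846]
bay stop top top [[0.5221, 0.1874]] mean [0.5221 0.1874]
green base front L,R scene [[0.7277, -0.439], [0.744, -0.5289]] mean [ 0.7358 -0.4839]
green base front L,R top [[0.5278, -0.4922], [0.5511, -0.5879]] mean [ 0.5394 -0.54  ]
green base back L scene [[0.8902, -0.4201]] mean [ 0.8902 -0.4201]
green base back L top [[0.6814, -0.4659]] mean [ 0.6814 -0.4659]
green plate top L,R scene [[0.8703, -0.4222], [0.8818, -0.4552]] mean [ 0.876  -0.4387]
green plate top top [[0.6775, -0.4415], [0.6903, -0.4777]] mean [ 0.6839 -0.4596]
grip top face 4 scene [[0.8471, -0.4268], [0.8601, -0.4601], [0.8374, -0.4629], [0.8248, -0.4306]] mean [ 0.8423 -0.4451]
grip top 4 top [[0.6595, -0.4464], [0.6684, -0.4869], [0.6502, -0.4876], [0.6413, -0.4487]] mean [ 0.6549 -0.4674]
green stop scene [[0.749, -0.4603]] mean [ 0.749  -0.4603]
green stop top [[0.5562, -0.4876]] mean [ 0.5562 -0.4876]
scene (38, 11, 19, 12) 400 225
scene bright face 84 135 102.0 (np.float64(447.4166666666667), np.float64(240.79761904761904)) [[ 0.661  -0.1804  0.182 ]]
top (4, 8, 20, 12) 425 150
top bright face 139 188 95.0 (np.float64(439.28057553956836), np.float64(162.568345323741)) [[ 0.6614 -0.1771  0.182 ]]
```

```bash
python3 - <<'E'
from h import *
def S(x,y): return (370+(x-400)/2.857-.3, 225+y/2.857-.3)
def T(x,y): return (355+(x-400)/2.857-.3, 140+(y-300)/2.857-.3)
def show(n,view,pts,z):
    w=onz(view,[(S if view=="scene" else T)(*p) for p in pts],z)[:,:2]; print(n,view,np.round(w,4).tolist())
show("base front L,R, back L","scene",[(496,257),(606,296),(544,119)],.01)
show("base front L,R, back L","top",[(575,578),(685,548),(525,402)],.01)
show("plate top L,R","scene",[(612,3),(657,12)],.195)
show("plate top L,R","top",[(612,330),(660,312)],.195)
show("stop","scene",[(587,157)],.152)
show("stop","top",[(662,507)],.152)
for n,s,t in(("bottle top",(385,234),(358,176)),("jar top",(200,231),(188,300))): print(n,tri(s,t))
E
```

```text
base front L,R, back L scene [[0.5341, -0.1599], [0.5534, -0.2541], [0.6848, -0.124]]
base front L,R, back L top [[0.5357, -0.1568], [0.5591, -0.2507], [0.6891, -0.123]]
plate top L,R scene [[0.6857, -0.1563], [0.6979, -0.1904]]
plate top L,R top [[0.6839, -0.154], [0.6966, -0.1893]]
stop scene [[0.5698, -0.2021]]
stop top [[0.5631, -0.1932]]
bottle top (array([ 0.66840322, -0.01874251,  0.08390799]), np.float64(0.003993315719217839))
jar top (array([0.39626298, 0.35253619, 0.1115589 ]), np.float64(0.0020436894767045096))
```

move_arm --gripper '[1,1,1,1,1,1,1,1]' --pt "0 0 0" --pt "0 0 0" --pt "0 0 0" --pt "0 0 0" --pt "0 0 0" --pt "0 0 0" --pt "0 0 0" --pt "0 0 0" --twist '[8.5,8.5,8.5,8.5,8.5,8.5,8.5,8.5]' --squeeze 60

```text
clock: 0.9
position: [0.1599, 0.604, 0.2497]
tool_rot: [-3.141, 0.001, 1.69]
force: [-0.7, 1.0, 0.4]
grip_width: 0.0854
finger_force: 0.0
```

move_arm --gripper '[1,1,1,1,1,1,1,1]' --pt "-4.4 2.1 -0.5" --pt "-4.4 2.1 -0.5" --pt "-4.4 2.1 -0.5" --pt "-4.4 2.1 -0.5" --pt "-4.4 2.1 0" --pt "-4.4 2.1 0" --pt "-4.4 2.1 0" --pt "-4.4 2.1 0" --twist '[0,0,0,0,0,0,0,0]'

```text
clock: 1.7
position: [0.3712, 0.2741, 0.2701]
tool_rot: [-3.142, -0.0, 1.696]
force: [1.1, 0.4, -0.0]
grip_width: 0.0853
finger_force: 0.0
```

move_arm --gripper '[1,1,1,1,1,1,1,1]' --pt "-4.4 2.1 0" --pt "-4.4 2.1 0" --pt "-4.4 2.1 0" --pt "-4.4 2.1 0" --pt "-4.4 2.1 0" --pt "-4.4 2.1 0" --pt "-4.4 2.1 0" --pt "-4.4 2.1 0" --twist '[0,0,0,0,0,0,0,0]'

```text
clock: 2.5
position: [0.5819, -0.0541, 0.2698]
tool_rot: [-3.141, -0.0, 1.696]
force: [0.4, 1.1, 0.9]
grip_width: 0.0856
finger_force: 0.0
```

move_arm --gripper '[1,1,1,1,1,1,1,1]' --pt "0 0 0" --pt "0 0 0" --pt "0 0 0" --pt "0 0 0" --pt "0 0 0" --pt "0 0 0" --pt "0 0 0" --pt "0 0 0" --twist '[8.4,8.4,8.4,8.4,8.4,8.4,8.4,8.4]'

```text
clock: 3.3
position: [0.5811, -0.0523, 0.2698]
tool_rot: [-3.141, 0.0, 0.517]
force: [0.2, 0.3, 0.7]
grip_width: 0.0853
finger_force: 0.0
```

move_arm --gripper '[1,1,1,1,1,1,1]' --pt "0 0 0" --pt "0 0 0" --pt "1.25 3.52 0" --pt "1.25 3.53 0" --pt "1.25 3.53 0" --pt "1.25 3.53 0" --pt "0 0 0" --twist '[8.4,8.4,0,0,0,0,0]'

```text
clock: 4.0
position: [0.6624, -0.1831, 0.2692]
tool_rot: [3.14, 0.001, 0.226]
force: [-1.1, -0.1, -0.2]
grip_width: 0.0847
finger_force: 0.0
```

```bash
cat > look.py <<'E'
import sys
from h import *
# name x y w h  for scene, same for top
a=sys.argv; n=a[1]; S=list(map(int,a[2:5])); T=list(map(int,a[5:8]))
o=[]
for v,(x,y,w) in(("scene",S),("top",T)):
    f=viewer.grab_frame(v)["img"][:,:,::-1]; cv2.imwrite(f"pics/{n}_{v}.png",f)
    o.append(cv2.resize(f[y:y+w,x:x+w],(400,400),interpolation=cv2.INTER_CUBIC))
cv2.imwrite(f"pics/{n}.png",np.hstack(o))
E
python3 look.py a 370 180 150 370 100 150; python3 -c "
from h import *
s=monitor.observe();print(s['position'],s['tool_rot'],s['qpos'])"
```

```text
[ 0.66174216 -0.17919215  0.26928059] [-3.14148413e+00  1.13802072e-03  2.28473572e-01] [-0.27117713  0.74522516  0.81384164  1.42717598 -0.55477619  1.20797652
 -0.73527993]
```

View pics/a.png

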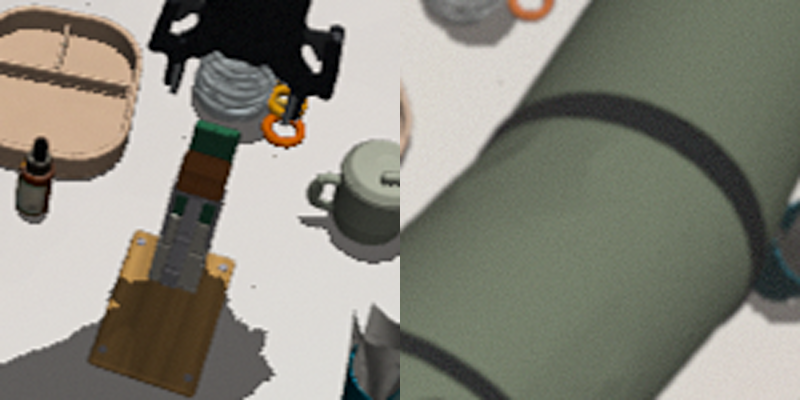

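The gripper stands centred above the brown grip: in the left crop the fingertips are at (175,90) and (290,118), and the caddy is below at (205,170). Descending now.

move_arm --gripper '[1,1,1,1,1]' --pt "0 0 3.0" --pt "0 0 3.0" --pt "0 0 2.4" --pt "0 0 1.5" --pt "0 0 0" --twist '[0,0,0,0,0]'

```text
clock: 4.6
position: [0.6613, -0.1771, 0.1694]
tool_rot: [-3.14, 0.002, 0.231]
force: [0.7, 0.6, 0.2]
grip_width: 0.0856
finger_force: 0.0
```

move_arm --gripper '[0.3,0.3,0.3,0.3,0.3,0.3,0.3,0.3]' --pt "0 0 0" --pt "0 0 0" --pt "0 0 0" --pt "0 0 0" --pt "0 0 0" --pt "0 0 0" --pt "0 0 0" --pt "0 0 0" --twist '[0,0,0,0,0,0,0,0]' --squeeze 60

```text
clock: 5.4
position: [0.6624, -0.1785, 0.1723]
tool_rot: [3.141, -0.001, 0.23]
force: [-2.0, 1.4, 8.6]
grip_width: 0.0414
finger_force: 59.9
```

move_arm --gripper '[0.3,0.3,0.3,0.3,0.3]' --pt "0 0 -0.7" --pt "0 0 -0.8" --pt "0 0 -0.8" --pt "0 0 -0.7" --pt "0 0 0" --twist '[0,0,0,0,0]'

```text
clock: 5.9
position: [0.6624, -0.1786, 0.2023]
tool_rot: [3.141, -0.001, 0.23]
force: [0.9, 0.1, -1.3]
grip_width: 0.0411
finger_force: 60.8
```

move_arm --gripper '[0.3,0.3,0.3,0.3,0.3,0.3,0.3]' --pt "-1.5 0 0" --pt "-2.5 0 0" --pt "-2.5 0 0" --pt "-2.5 0 0" --pt "-2.5 0 0" --pt "-2.5 0 0" --pt "-1 0 0" --twist '[0,0,0,0,0,0,0]'

```text
clock: 6.6
position: [0.514, -0.2132, 0.2011]
tool_rot: [-3.141, 0.0, 0.228]
force: [0.2, -0.4, -1.5]
grip_width: 0.0409
finger_force: 61.0
```

move_arm --gripper '[0.3,0.3,0.3,0.3,0.3,0.3,0.3,0.3]' --pt "-0.3 -2.5 0" --pt "-0.4 -3.5 0" --pt "-0.4 -3.5 0" --pt "-0.4 -3.5 0" --pt "-0.4 -3.5 0" --pt "-0.4 -3.0 0" --pt "0 -1.5 0" --pt "0 0 0" --twist '[0,0,0,0,0,0,6.8,6.8]'

```text
clock: 7.4
position: [0.4457, -0.0109, 0.201]
tool_rot: [-3.14, -0.0, -0.009]
force: [-0.4, 0.2, -1.8]
grip_width: 0.0408
finger_force: 61.3
```

move_arm --gripper '[0.3,0.3,0.3,0.3]' --pt "0 0 0" --pt "0 0 1.5" --pt "0 0 1.5" --pt "0 0 0" --twist '[0,0,0,0]'

```text
clock: 7.8
position: [0.4453, -0.0137, 0.17]
tool_rot: [3.141, 0.002, -0.005]
force: [-1.2, 0.3, -0.3]
grip_width: 0.0412
finger_force: 61.2
```

move_arm --gripper '[0.3,0.3,0.3,0.3,0.3]' --pt "0 0 0.5" --pt "0 0 0.4" --pt "0 0 0.15" --pt "0 0 0.15" --pt "0 0 0" --twist '[0,0,0,0,0]'

```text
clock: 8.3
position: [0.4458, -0.0133, 0.1591]
tool_rot: [-3.142, -0.0, -0.007]
force: [-0.5, 0.1, -2.1]
grip_width: 0.0411
finger_force: 61.3
```

move_arm --gripper '[0.3,0.3]' --pt "0 0 0.15" --pt "0 0 0" --twist '[0,0]'

```text
clock: 8.5
position: [0.4462, -0.0135, 0.1582]
tool_rot: [-3.141, -0.001, -0.008]
force: [-4.1, -0.4, 23.3]
grip_width: 0.041
finger_force: 64.3
```

move_arm --gripper '[0.3,0.3]' --pt "0 0 0.1" --pt "0 0 0" --twist '[0,0]'

```text
clock: 8.7
position: [0.4471, -0.0136, 0.158]
tool_rot: [-3.14, -0.003, -0.008]
force: [-6.1, -0.2, 45.6]
grip_width: 0.0414
finger_force: 67.5
```

move_arm --gripper '[0.3,0.3,0.55,0.6,0.7,1,1,1]' --pt "0 0 -0.2" --pt "0 0 0" --pt "0 0 0" --pt "0 0 0" --pt "0 0 0" --pt "0 0 0" --pt "0 0 0" --pt "0 0 0" --twist '[0,0,0,0,0,0,0,0]'

```text
clock: 9.5
position: [0.4457, -0.0133, 0.1585]
tool_rot: [3.142, 0.0, -0.008]
force: [0.2, 0.3, 0.0]
grip_width: 0.0853
finger_force: 0.0
```

move_arm --gripper '[1,1,1,1,1]' --pt "0 0 0" --pt "0 0 -2" --pt "0 0 -2.5" --pt "0 0 -2.5" --pt "0 0 -0.5" --twist '[0,0,0,0,0]'

```text
clock: 10.0
position: [0.4465, -0.0134, 0.2353]
tool_rot: [-3.141, -0.002, -0.008]
force: [-0.3, 0.4, -0.6]
grip_width: 0.085
finger_force: 0.0
```

```bash
python3 look.py b 250 210 150 280 200 150; python3 -c "
from h import *
s=monitor.observe();print(s['position'],s['tool_rot'],s['qpos'],proj('top',[[.445,-.0135,.168]]),proj('scene',[[.445,-.0135,.168]]))"
```

```text
[ 0.44598707 -0.01299388  0.23381679] [-3.14088270e+00 -1.10425848e-03 -6.89549603e-03] [-0.89112544  0.44422187  1.0496511   2.10042944 -0.50838701  0.87452747
 -1.12150671] [[363.65270698 269.68769507]] [[334.5282605  273.74567692]]
```

View pics/b.png

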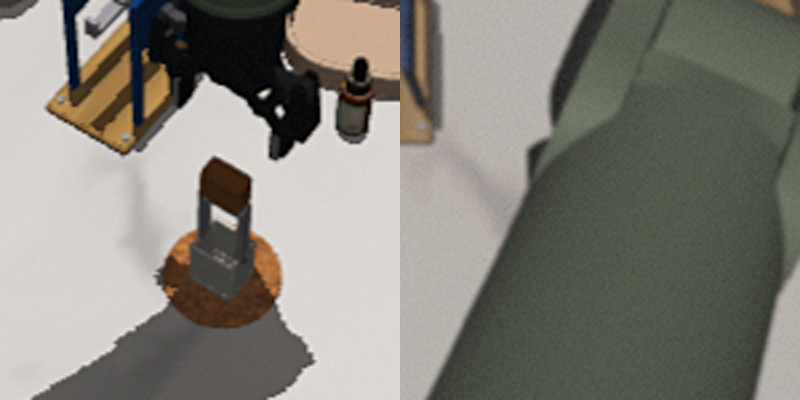

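The caddy stands upright on the mat, with its grip top at (334,274), as predicted. Turning the tool 90° to take it again.

move_arm --gripper '[1,1,1,1,1,1,1,1]' --pt "0 0 0" --pt "0 0 0" --pt "0 0 0" --pt "0 0 0" --pt "0 0 0" --pt "0 0 0" --pt "0 0 0" --pt "0 0 0" --twist '[-8.2,-8.2,-8.2,-8.2,-8.2,-8.2,-8.2,-8.2]'

```text
clock: 10.9
position: [0.4453, -0.0132, 0.2326]
tool_rot: [-3.14, 0.0, 1.143]
force: [-0.1, 0.4, 0.2]
grip_width: 0.0857
finger_force: 0.0
```

move_arm --gripper '[1,1,1,1,1]' --pt "0 0 0" --pt "0 0 0" --pt "0 0 0" --pt "0 0 0" --pt "0 0 0" --twist '[-8.2,-8.2,-8.2,0,0]'

```text
clock: 11.4
position: [0.4454, -0.0135, 0.2329]
tool_rot: [-3.141, -0.0, 1.562]
force: [-0.2, 0.9, -0.6]
grip_width: 0.0853
finger_force: 0.0
```

move_arm --gripper '[1,1,1,1,1]' --pt "0 0 2.5" --pt "0 0 2.5" --pt "0 0 1.6" --pt "0 0 0.7" --pt "0 0 0" --twist '[0,0,0,0,0]'

```text
clock: 11.9
position: [0.4454, -0.0135, 0.1599]
tool_rot: [-3.14, 0.001, 1.564]
force: [0.6, -0.5, -0.1]
grip_width: 0.0853
finger_force: 0.0
```

move_arm --gripper '[0.1,0.1,0.1,0.1,0.1,0.1,0.1,0.1]' --pt "0 0 0" --pt "0 0 0" --pt "0 0 0" --pt "0 0 0" --pt "0 0 0" --pt "0 0 0" --pt "0 0 0" --pt "0 0 0" --twist '[0,0,0,0,0,0,0,0]'

```text
clock: 12.7
position: [0.4455, -0.0133, 0.1609]
tool_rot: [-3.141, -0.001, 1.567]
force: [-4.9, -0.4, 13.5]
grip_width: 0.0234
finger_force: 58.2
```

move_arm --gripper '[0.1,0.1,0.1,0.1,0.1]' --pt "0 0 -1.0" --pt "0 0 -1.5" --pt "0 0 -1.5" --pt "0 0 -0.4" --pt "0 0 0" --twist '[0,0,0,0,0]'

```text
clock: 13.2
position: [0.446, -0.0131, 0.205]
tool_rot: [3.14, -0.0, 1.567]
force: [-0.9, 0.5, -1.4]
grip_width: 0.0231
finger_force: 59.4
```

move_arm --gripper '[0.1,0.1,0.1,0.1,0.1,0.1,0.1,0.1]' --pt "1.6 0.3 0" --pt "3 0.3 0" --pt "3.5 0.3 0" --pt "3.5 0.3 0" --pt "3.5 0.3 0" --pt "3 0.3 0" --pt "2 0.2 0" --pt "0 0 0" --twist '[0,0,0,0,0,0,0,0.6]'

```text
clock: 14.0
position: [0.4662, 0.1903, 0.2035]
tool_rot: [-3.141, 0.0, 1.56]
force: [-1.0, -1.5, -2.4]
grip_width: 0.0232
finger_force: 59.4
```

```bash
python3 look.py c 210 150 150 200 140 150; python3 -c "
from h import *
s=monitor.observe();p=s['position'];print(p,s['tool_rot'],s['qpos'],s['force'])
print(proj('top',p+[0,0,.012]),proj('scene',p+[0,0,.012]))"
```

```text
[0.46619735 0.1873645  0.20381898] [-3.14071545e+00  9.43267333e-04  1.55641198e+00] [-0.91135096  0.44356278  0.54630354  1.98491871 -0.31608325  0.79763925
 -0.19868526] [ 0.89518826 -0.2591714  -0.86312478]
[[260.65784248 258.66049806]] [[267.32912549 214.73875102]]
```

View pics/c.png

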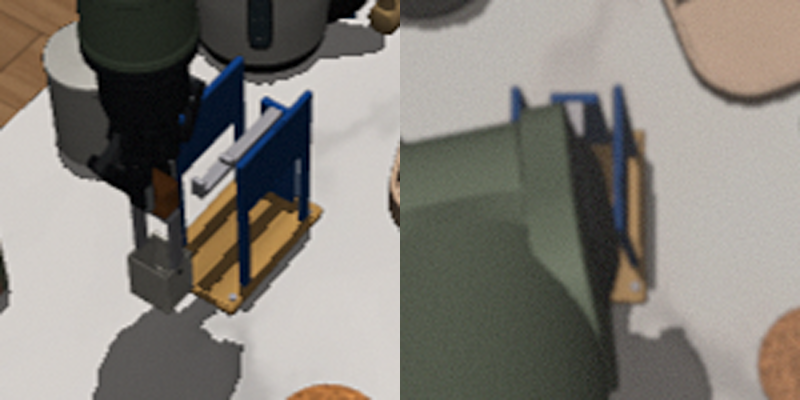

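The caddy hangs upright in front of the bay rail, grip at crop (163,190) and rail tip at (200,187). Heights and offsets fit, so I'm threading it on.

move_arm --gripper '[0.1,0.1,0.1,0.1,0.1]' --pt "-0.1 1.0 0" --pt "0 1.5 0" --pt "0 1.5 0" --pt "0 1.0 0" --pt "0 0 0" --twist '[0,0,0,0,0]'

```text
clock: 14.6
position: [0.5178, 0.1848, 0.2043]
tool_rot: [3.141, 0.001, 1.555]
force: [-0.7, -0.2, -0.9]
grip_width: 0.0231
finger_force: 59.4
```

move_arm --gripper '[0.1,0.1,0.1,0.1,0.1,0.1,0.1]' --pt "0 1.0 0" --pt "0 1.5 0" --pt "0 2 0" --pt "0 2 0" --pt "0 1.5 0" --pt "0 1.0 0" --pt "0 0 0" --twist '[0,0,0,0,0,0,0]'

```text
clock: 15.3
position: [0.6073, 0.1842, 0.2043]
tool_rot: [3.141, 0.0, 1.556]
force: [-1.1, -0.7, -1.4]
grip_width: 0.0231
finger_force: 59.4
```

```bash
python3 look.py d 220 140 150 200 140 150; python3 -c "
from h import *
s=monitor.observe();p=s['position'];print(p,s['tool_rot'],s['qpos'],s['force'])"
```

```text
[0.60608124 0.18447838 0.20433416] [-3.14102134e+00  8.91353091e-05  1.55625795e+00] [-0.71883215  0.6419902   0.51336779  1.63957963 -0.36775677  0.95826082
 -0.0910628 ] [-0.32550323  0.10301703 -1.79217387]
```

View pics/d.png

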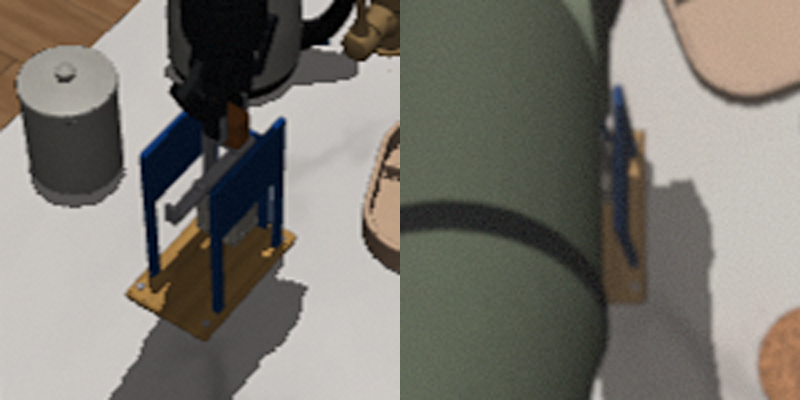

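The rail runs through the eye between the cheeks, and there are no contact forces. Lowering.

move_arm --gripper '[0.1,0.1,0.1,0.1,0.1]' --pt "0.1 -0.1 0.8" --pt "0 0 0.9" --pt "0 0 0.6" --pt "0 0 0.3" --pt "0 0 0" --twist '[0,0,0,0,0]'

```text
clock: 15.9
position: [0.6053, 0.1855, 0.1779]
tool_rot: [-3.141, 0.0, 1.556]
force: [0.1, 0.0, -1.0]
grip_width: 0.0231
finger_force: 59.4
```

move_arm --gripper '[0.1,0.1]' --pt "0 0 0.2" --pt "0 0 0" --twist '[0,0]'

```text
clock: 16.1
position: [0.6056, 0.1855, 0.1765]
tool_rot: [3.142, 0.0, 1.556]
force: [-0.5, -0.5, -2.1]
grip_width: 0.0232
finger_force: 59.4
```

move_arm --gripper '[0.1,0.1]' --pt "0 0 0.15" --pt "0 0 0" --twist '[0,0]'

```text
clock: 16.3
position: [0.6055, 0.1856, 0.1749]
tool_rot: [-3.142, 0.0, 1.556]
force: [-0.3, -0.5, -1.2]
grip_width: 0.0231
finger_force: 59.4
```

move_arm --gripper '[0.1,0.1]' --pt "0 0 0.1" --pt "0 0 0" --twist '[0,0]'

```text
clock: 16.5
position: [0.6056, 0.1856, 0.1748]
tool_rot: [3.141, -0.001, 1.556]
force: [-4.9, -0.5, 10.4]
grip_width: 0.0228
finger_force: 61.1
```

move_arm --gripper '[0.1,0.1]' --pt "0 0 0.05" --pt "0 0 0" --twist '[0,0]'

```text
clock: 16.7
position: [0.6056, 0.1856, 0.1747]
tool_rot: [3.141, -0.001, 1.556]
force: [-7.5, -1.0, 18.2]
grip_width: 0.023
finger_force: 62.1
```

It is on the rail at the expected height. Easing off and releasing gently.

move_arm --gripper '[0.1,0.1,0.35,0.4,0.5,0.6,0.6,0.6]' --pt "0 0 -0.08" --pt "0 0 0" --pt "0 0 0" --pt "0 0 0" --pt "0 0 0" --pt "0 0 0" --pt "0 0 0" --pt "0 0 0" --twist '[0,0,0,0,0,0,0,0]' --squeeze 20

```text
clock: 17.5
position: [0.6055, 0.1856, 0.1743]
tool_rot: [-3.142, 0.0, 1.556]
force: [0.1, -0.2, 0.1]
grip_width: 0.0515
finger_force: 0.0
```

move_arm --gripper '[0.6,0.6,0.6,0.6,0.6,0.6,0.6,0.6]' --pt "0 0 -0.5" --pt "0 0 -1.5" --pt "0 0 -2" --pt "0 0 -3" --pt "0 0 -3" --pt "0 0 -3" --pt "-4 0 0" --pt "-4 -3 0" --twist '[0,0,0,0,0,0,0,0]'

```text
clock: 18.3
position: [0.5759, 0.1052, 0.3058]
tool_rot: [3.138, 0.0, 1.557]
force: [-0.2, -1.2, 0.2]
grip_width: 0.0512
finger_force: 0.0
```

move_arm --gripper '[0.6,0.6,0.6,0.6,0.6,0.6,0.6,0.6]' --pt "-4 0 0" --pt "-4 0 0" --pt "-4 0 0" --pt "-4 0 0" --pt "-4 0 0" --pt "0 0 0" --pt "0 0 0" --pt "0 0 0" --twist '[0,0,0,0,0,0,0,0]'

```text
clock: 19.1
position: [0.5717, -0.0931, 0.3049]
tool_rot: [3.141, -0.001, 1.557]
force: [-0.1, 0.3, -0.8]
grip_width: 0.0514
finger_force: 0.0
```

```bash
python3 look.py e 220 140 150 200 140 150; python3 -c "
from h import *
s=monitor.observe();print(s['clock'],s['position'],s['force'])
print(proj('top',[.605,.1865,.182]),proj('scene',[.605,.1865,.182]))"
```

```text
19.2 [ 0.57168559 -0.09278944  0.30460172] [0.94488477 0.31256516 1.17264551]
[[263.0075876  192.97404633]] [[302.80158941 188.646565  ]]
```

View pics/e.png

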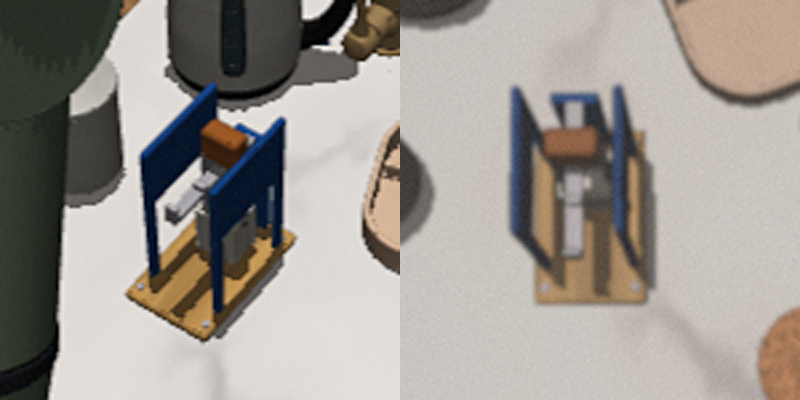

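The caddy hangs straight behind the bump and clear of the back post, with its grip at crop (572,142) in the top view and the gripper well clear. Handing in.

```bash
python3 -c "
from workcell import bot
print(bot.job_done())"
```

```text
the job is handed in; nothing more can be done
None
```

The caddy was set down on the cork mat, taken again the other way round its grip, and now hangs straight and released on the bay's rail between the bump and the back post; I handed the job in at about 19 s, and the hand-in call returned no verdict.

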